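# Change the board on the inspection stand

## Task

The board leaning on the inspection stand has been checked: slide it down into the empty middle guides of the card rack, all the way home, with its components facing the same way as its neighbours'. Then take the board with the finned heatsink out of the rack and lean it on the stand in its place: lower edge on the ledge behind the lip, back against the rest, components outward, centred. Set the boards down gently, and leave the board with the wound ring coil and the other things on the bench as they are.

Things in the scene. Friction and masses are not known exactly. Their poses are not given: they have to be found in the camera images.
- board_checked: Circuit board 80 wide, 130 tall, 4 mm thick, ~0.15 kg. Origin: middle of its lower edge (row of brass contacts); z up the board, y along the width, -x out of the component side. Carries a small green module with blue relays, 22 mm proud. Starts leaning on the stand.
- board_heatsink: Circuit board 80 wide, 130 tall, 4 mm thick, ~0.15 kg. Origin: middle of its lower edge (row of brass contacts); z up the board, y along the width, -x out of the component side. Carries a black finned heatsink 75 tall, 50 wide, 29 mm proud. Starts upright in the front or the rear guides of the rack.
- board_coil: Circuit board 80 wide, 130 tall, 4 mm thick, ~0.15 kg. Origin: middle of its lower edge (row of brass contacts); z up the board, y along the width, -x out of the component side. Carries a wound copper ring coil 59 mm across, 22 mm proud. Starts upright in the other outer guides; stays there.
- board_checked_grip (a point): Middle of the aluminium cap along the upper edge of the checked board: 10 mm thick (board x), 64 wide, 22 tall (108 to 130 mm up), this point 119 mm up. Grip here, across the thickness.
- board_heatsink_grip (a point): Middle of the aluminium cap along the upper edge of the heatsink board: 10 mm thick (board x), 64 wide, 22 tall (108 to 130 mm up), this point 119 mm up. Grip here, across the thickness.
- board_checked_face (a point): Marks the component side of the checked board: 30 mm out of it (board frame -30, 0, 60 mm).
- board_heatsink_face (a point): Marks the component side of the heatsink board: 30 mm out of it (board frame -30, 0, 60 mm).
- rack: Card rack, fixed: base plate 122 x 100 x 6 mm between two aluminium side plates along x, 83 mm high, inner faces at y = +-42, flared at the top. Boards stand across its x axis in three pairs of upright black guides at x = -48, 0, +48 mm, lower edge on the base plate, components to -x, board frame parallel to the rack's. Neighbours' tops are 136 mm above the bench. Origin: centre of the underside.
- rack_slot (a point): Where the lower edge's middle of a board home in the empty middle guides lies: rack x = 0, y = 0, 6 mm above the bench. Grooves 7 mm wide for the 4 mm boards, 84 mm between their floors, widening to 15 mm in the top 12 mm; their mouth is 74 mm above the bench. 48 mm to each neighbour.
- stand: Inspection stand, fixed: aluminium easel on a base 90 x 94 mm. Its back rest leans back 22 degrees from vertical, towards the stand's +x; the open side is -x. The rest reaches 82 mm up the slope, so a leaning board's cap stands free above it. The ledge is square to the rest (slopes down towards it). Origin: centre of the underside.
- stand_seat (a point): Middle of the corner between ledge and rest (stand x = -22, z = 12 mm); the corner runs along the stand's y, 90 mm long. Ledge 16 mm deep from rest to lip; lip 9 mm high. A board leaning home has its origin 2 mm in front of this point, its frame that of the stand tilted 22 degrees about y (top towards +x).
- tee: Metal T-shaped coaxial connector, 34 x 34 x 14 mm, lying; bystander.
- cap_short: Blue can capacitor, 35 mm across, 61 mm tall, standing; bystander.
- cap_tall: Black can capacitor, 30 mm across, 76 mm tall, standing; bystander.
- battery: 9 V block battery, 17 x 26 x 47 mm, standing; bystander.
- knob: Black knob, 28 mm across, 17 mm tall; bystander.
Mind the look-alikes: they are no part of the job. What is shaped like the stand but purple is not meant.

How it is judged:
By the outcome, as a careful person would: the job done as asked, in the order asked, and still so for the second after the job is handed in, with the robot touching nothing.
It also fails if it takes over 53 s, if anything falls off the work surface, if the arm or the gripper's body presses on something with over 40 N, if the wrist force passes 120 N, or if a joint passes its speed limit or range.

## Robot

A 7-joint arm with a two-finger parallel gripper is mounted at the origin on a cart in front of the work surface, level with it; the furniture and walls round the work are solid. World frame = base frame: x ahead of the robot, y to its left, z up, the work surface at z = 0. Lengths are in m, angles in rad, forces in N, time in s.
With the tool pointing down it reaches from about 0.425 to 1.025 m from the base axis. Payload 9.4 kg.
Tool frame: the origin (TCP) lies at the very end of the fingers, on their centre line; the grasp point (between the pads) lies 19 mm behind it; z points along the fingers, y is the line along which they close (so a half turn about z gives the same grasp; the last joint's range is limited). The gripper opens to 93 mm and grips with 3 to 60 N. Pads are 15 mm wide; open, the fingers measure 128 mm over their backs; the gripper's body (75 mm by 188 mm) begins 65 mm behind the grasp point.
Start: joints at [-0.077, 0.599, -0.003, 1.599, 0.002, 0.943, -0.08], TCP at [0.725, -0, 0.219] pointing down, gripper open.
Joint ranges: [-2.57, 2.57], [-0.35, 1.97], [-1.29, 1.29], [0.11, 2.56], [-1.05, 4.19], [0.11, 1.86], [-2.63, 2.63]. Speed limits (rad/s): [2.22, 2.22, 3.01, 3.01, 3.14, 3.14, 3.14].

## Interface

Orientations are given as a unit quaternion [x, y, z, w].
In Python, from workcell import * gives the robot as it stands.
- The arm moves only by the shell command python3 -m handwheel 'ROWS' [FORCE]. ROWS is JSON, a list of rows, each an object of numbers: "claw": the opening, from -1 (shut) to 1 (fully open), so that 0 is half open; "x", "y", "z": the shift along the world's x, y, z in cm; "ax", "ay", "az": the turn, a rotation vector about the world's x, y, z in rad. In form: [{"claw": .., "x": .., "y": .., "z": .., "ax": .., "ay": .., "az": ..}, ...]. A call has 1 to 20 rows; each row shifts and turns the commanded pose from where the row before left it; what a row does not reach is not made up. A row lasts 1/10 s, in which the tool goes at most 50 mm and 8.59 degrees, less where a joint would pass 70% of its speed; a pose out of reach is approached as far as the arm can. A call with a gripper value outside its range is refused whole. The fingers move at their own pace and stop on an object; FORCE is the grip in N (left out, the last holds). Time passes only in rows, so rows that do not move let the fingers close. It gives the time, the measured TCP pose, the force, the opening and the grip force at its end, in the units of the state.
- observe(): the state, without advancing time (a new reading comes with each control period).
- get_image(name): name is "scene" or "side" or "wrist"; returns a dict with "pixels" (480x640x3 uint8, red, green, blue), "depth" (480x640 float32, m along the optical axis (not along the pixel's ray), 0 where there is no reading), "fx", "fy", "cx", "cy" (pixels), "pose" (4x4, takes a point from camera to world coordinates). Camera axes: x right, y down, z forward; pixel columns grow to the right and rows downward; lengths in m; the calibration is good to about 2 mm. A picture is of the moment at which its call begins.
- close_job(): hands the job in; it is judged then, once.
Trained networks look in a picture, given as the dict that the camera call returned (one of the last four; its "shot" number tells which), for a name from the list of things; names that differ only in an ending like _2 or _b are one class to them, and where a whole thing is asked for, a point or a joint stands for the part that bears it (a point fixed in the world has none). Each returns a list of dicts, best first, with "confidence" (0 to 1); they miss things now and then, are a little off and sometimes report something else, mostly with a low value. They report only what shows in the picture. A call takes as long as a camera call. They do not tell look-alikes from the thing itself.
- spot_in(picture, label): "position" ([x, y, z] in m, in the coordinates of the camera as it stood for that picture, good to about 4 mm: the middle of the surface that is visible of it).
- outline_of(picture, label): "pixels" (480x640 bool, what is visible of it).
The state is a dict: "time_s": time; "joints": joint angles; "joint_vel": joint speeds; "joint_torque": joint torques, N m; "position": TCP position; "eef_rot": TCP orientation; "force": force on the tool from outside, world axes, zero at the start; "moment": the same for the moment, N m; "width": opening from 0.0 (shut) to 1.0 (fully open); "grip_force": force on a finger pad.
Only numpy, scipy, OpenCV 4.12 (cv2) and the standard library are available. Lean on these libraries where they do the work, as an engineer would, in place of code of your own. Each camera call takes 0.05 s, during which the arm holds its last target. There are 200 camera calls.

## Working session

There is one attempt and no reset: what is moved stays moved. The work goes in short steps, Python scripts to look and compute and a shell command to move; the robot and the scene stay as the last step left them, time stands still between calls to the robot, and variables do not carry over. Pictures are saved under pics/ and viewed, at most 11 in all, crops included, and the job is handed in when it is done.

```bash
mkdir -p pics
cat > h.py <<'E'
from workcell import *
import numpy as np, cv2
def world(im,m):
    v,u=np.nonzero(m&(im["depth"]>0)); z=im["depth"][v,u]
    p=np.c_[(u-im["cx"])/im["fx"]*z,(v-im["cy"])/im["fy"]*z,z]
    T=np.array(im["pose"]); return p@T[:3,:3].T+T[:3,3]
def spot(im,l):
    T=np.array(im["pose"]);o=[]
    for d in spot_in(im,l):
        p=np.array(d["position"]); w=T[:3,:3]@p+T[:3,3]
        o.append((round(d["confidence"],2),w.round(3).tolist(),[int(im["fx"]*p[0]/p[2]+im["cx"]),int(im["fy"]*p[1]/p[2]+im["cy"])]))
    return o
def save(im,n): cv2.imwrite("pics/"+n,im["pixels"][:,:,::-1])
E
python3 - <<'E'
from h import *
for c in ["scene","side"]:
    im=get_image(c); save(im,c+"0.png"); np.savez(c+"0.npz",**{k:im[k] for k in("pixels","depth","fx","fy","cx","cy","pose")})
    print(c,np.array(im["pose"]).round(2).tolist())
    for l in ["board_checked","board_heatsink","board_coil","board_checked_grip","board_heatsink_grip","rack","stand","cap_tall","cap_short","battery"]: print(l,spot(im,l))
print(observe())
E
```

```text
scene [[-0.98, -0.1, 0.16, 0.47], [-0.18, 0.52, -0.84, 0.64], [-0.0, -0.85, -0.53, 0.63], [0.0, 0.0, 0.0, 1.0]]
board_checked [(0.7, [0.496, -0.072, 0.113], [385, 282])]
board_heatsink [(0.85, [0.561, -0.244, 0.089], [358, 237])]
board_coil [(0.67, [0.494, -0.306, 0.092], [395, 224])]
board_checked_grip [(0.81, [0.495, -0.077, 0.112], [386, 281])]
board_heatsink_grip [(0.58, [0.562, -0.25, 0.088], [358, 236])]
rack [(0.64, [0.51, -0.26, 0.044], [383, 254])]
stand [(0.7, [0.847, 0.023, 0.005], [172, 343]), (0.67, [0.493, -0.088, 0.06], [386, 302])]
cap_tall []
cap_short [(0.7, [0.597, -0.176, 0.056], [334, 269]), (0.35, [0.557, -0.368, 0.068], [367, 217])]
battery []
side [[0.91, -0.28, 0.3, 0.17], [-0.41, -0.6, 0.68, -1.23], [-0.01, -0.75, -0.66, 1.12], [0.0, 0.0, 0.0, 1.0]]
board_checked [(0.81, [0.489, -0.097, 0.086], [248, 238]), (0.7, [0.486, -0.316, 0.087], [279, 296])]
board_heatsink [(0.74, [0.554, -0.265, 0.105], [297, 267])]
board_coil [(0.94, [0.488, -0.315, 0.088], [280, 294])]
board_checked_grip [(0.89, [0.489, -0.092, 0.079], [247, 239])]
board_heatsink_grip [(0.59, [0.5
[... 428 characters left out ...]
9929261, -0.00253265,  1.59940454,  0.00178901,
        0.94291073, -0.07976838]), 'joint_vel': array([-6.54069773e-05,  4.68269729e-04, -1.44568714e-03,  6.48158375e-04,
        6.56156168e-04, -8.33166782e-04, -2.50674418e-04]), 'joint_torque': array([ 1.15783594e-03, -7.64850283e+01,  1.49684820e+00, -2.52710420e+01,
       -5.25179389e-02,  1.03638033e-02,  9.86843997e-05]), 'position': array([7.24992397e-01, 2.99956123e-05, 2.18620971e-01]), 'eef_rot': array([ 7.07073603e-01,  7.07139958e-01, -1.11764380e-05,  3.10236976e-06]), 'force': array([ 0.41097191, -0.54240464, -0.21996369]), 'moment': array([-0.00574554,  0.02610902, -0.02605779]), 'grip_force': 0.0, 'width': 0.998074566383195}
```

```bash
python3 -c "
import cv2,numpy as np
a=cv2.imread('pics/scene0.png');b=cv2.imread('pics/side0.png')
"; ls pics
```

```text
scene0.png
side0.png
```

View pics/scene0.png

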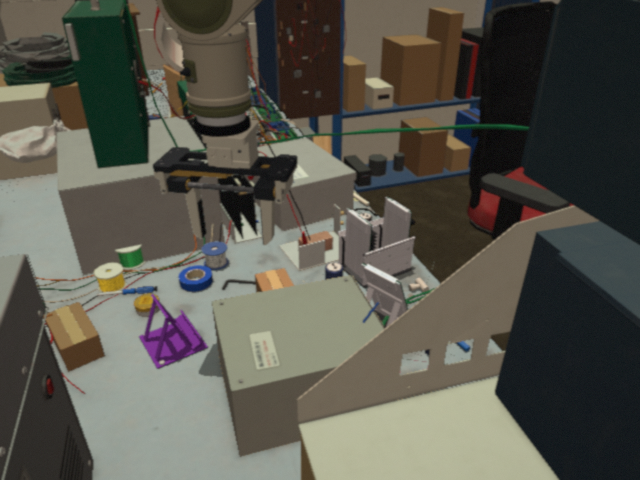

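View pics/side0.png

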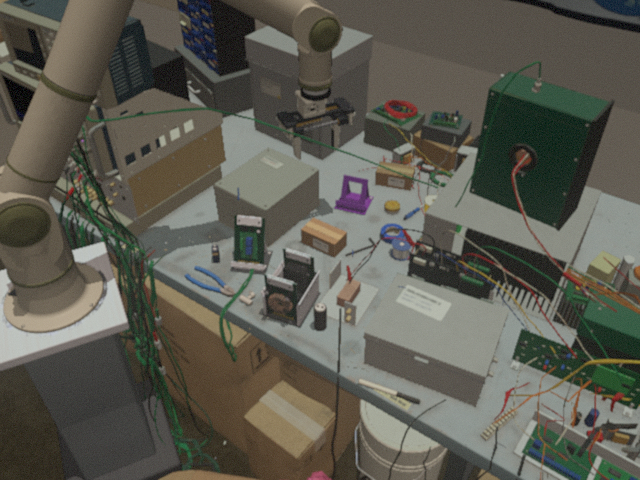

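Side view: the checked board leans on the aluminium stand at (248,240). The purple easel at (354,198) is the look-alike. In the rack, the coil board is in front at (280,296), and the board behind it at (297,262) should be the heatsink. Next is a close crop plus orientation fits.

Run:
```python
from h import *
im=get_image("side")
c=im["pixels"][200:340,190:350,::-1]; cv2.imwrite("pics/crop1.png",cv2.resize(c,None,fx=5,fy=4.2,interpolation=cv2.INTER_CUBIC)[:600,:800])
for l in ["board_checked","board_heatsink","board_coil","rack","stand"]:
    for d in outline_of(im,l)[:2]:
        p=world(im,d["pixels"]); v,u=np.nonzero(d["pixels"])
        q=p[np.all(abs(p-np.median(p,0))<.1,1)]
        r=cv2.minAreaRect((q[:,:2]*1000).astype(np.float32))
        print(l,round(d["confidence"],2),[u.min(),u.max(),v.min(),v.max()],q.min(0).round(3),q.max(0).round(3),"rect",np.round(r[0]),np.round(r[1]),round(r[2],1))
        # plane fit
        a=q-q.mean(0); w=np.linalg.svd(a,full_matrices=False); print("  n",w[2][2].round(3),len(q),(w[1]/len(q)**.5).round(4))
```

```text
board_checked 0.85 [np.int64(234), np.int64(263), np.int64(215), np.int64(263)] [ 0.45  -0.13   0.018] [ 0.534 -0.047  0.141] rect [490. -91.] [68. 80.] 57.2
  n [-0.53  -0.755  0.387] 1345 [0.0356 0.0224 0.0065]
board_heatsink 0.74 [np.int64(283), np.int64(314), np.int64(248), np.int64(293)] [ 0.508 -0.341  0.002] [ 0.641 -0.164  0.141] rect [ 563. -245.] [211.  76.] 66.0
  n [ 0.743  0.652 -0.151] 1019 [0.0287 0.0206 0.0139]
board_heatsink 0.58 [np.int64(265), np.int64(297), np.int64(275), np.int64(319)] [ 0.455 -0.348  0.004] [ 0.521 -0.227  0.142] rect [ 488. -288.] [122.  65.] 89.5
  n [ 0.728  0.686 -0.007] 1120 [0.0362 0.0214 0.0071]
rack 0.94 [np.int64(261), np.int64(318), np.int64(260), np.int64(326)] [ 0.452 -0.356 -0.001] [ 0.605 -0.203  0.106] rect [ 514. -270.] [132. 135.] 45.1
  n [ 0.085  0.401 -0.912] 1085 [0.0425 0.0384 0.025 ]
stand 0.92 [np.int64(334), np.int64(371), np.int64(174), np.int64(213)] [ 0.788 -0.049 -0.001] [0.905 0.066 0.094] rect [850.  14.] [101.  95.] 40.0
  n [ 0.543  0.673 -0.502] 894 [0.0295 0.0259 0.0228]
stand 0.57 [np.int64(230), np.int64(271), np.int64(244), np.int64(273)] [ 0.429 -0.154 -0.004] [ 0.552 -0.064  0.047] rect [ 496. -115.] [125.  78.] 12.8
  n [-0.059 -0.073 -0.996] 445 [0.0343 0.019  0.0093]
```

View pics/crop1.png

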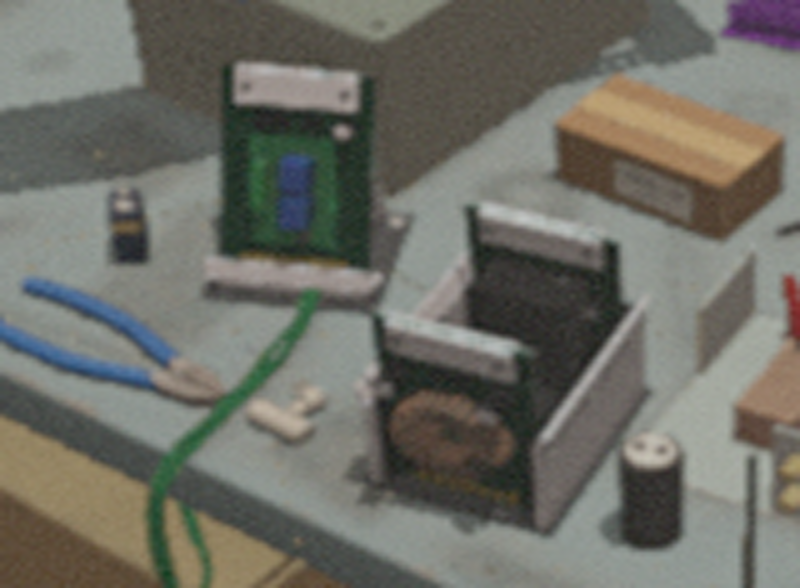

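Crop: the checked board with blue relays is at crop (295,190) on the aluminium stand. The coil board is in the front guides at (450,450), and the heatsink board is in the rear guides at (545,300), with components facing front. I'm moving up for a wrist look.

```bash
python3 -m handwheel '[{"claw":1,"x":-2.2,"y":-2.1,"z":2.5,"az":0.11},{"claw":1,"x":-2.2,"y":-2.1,"z":2.5,"az":0.11},{"claw":1,"x":-2.2,"y":-2.1,"z":2.5,"az":0.11},{"claw":1,"x":-2.2,"y":-2.1,"z":2.5,"az":0.11},{"claw":1,"x":-2.2,"y":-2.1,"z":2.5,"az":0.11},{"claw":1,"x":-2.2,"y":-2.1,"z":2.5,"az":0.11},{"claw":1,"x":-2.2,"y":-2.1,"z":2.5,"az":0.11},{"claw":1,"x":-2.2,"y":-2.1,"z":2.5,"az":0.11},{"claw":1},{"claw":1}]'
cat > w.py <<'E'
from h import *
import sys
im=get_image("wrist"); save(im,sys.argv[1])
print(np.array(im["pose"]).round(3).tolist())
for l in sys.argv[2:]:
    print(l,spot(im,l))
    for d in outline_of(im,l)[:2]:
        p=world(im,d["pixels"]); v,u=np.nonzero(d["pixels"])
        q=p[np.all(abs(p-np.median(p,0))<.12,1)]
        zt=np.percentile(q[:,2],98); t=q[(q[:,2]>zt-.012)]
        r=cv2.minAreaRect((t[:,:2]*1000).astype(np.float32))
        print("  ",round(d["confidence"],2),[u.min(),u.max(),v.min(),v.max()],"ztop",round(zt,3),"top rect",np.round(r[0],1),np.round(r[1],1),round(r[2],1),len(t))
E
python3 w.py w1.png board_checked board_heatsink board_coil rack stand board_checked_grip; python3 -c "
from h import *
o=observe();print(o['position'],o['eef_rot'],o['time_s'])"
```

```text
[[1.0, 0.001, 0.001, 0.724], [0.001, -0.957, -0.289, 0.079], [0.001, 0.289, -0.957, 0.384], [0.0, 0.0, 0.0, 1.0]]
board_checked [(0.81, [0.488, -0.059, 0.112], [49, 301])]
   0.87 [np.int64(8), np.int64(141), np.int64(294), np.int64(327)] ztop 0.134 top rect [511.9 -63.3] [18.4 84.3] 81.1 659
board_heatsink [(0.81, [0.574, -0.254, 0.055], [192, 426])]
   0.34 [np.int64(8), np.int64(143), np.int64(294), np.int64(326)] ztop 0.134 top rect [489.7 -61.4] [10.7 42.4] 56.3 633
board_coil []
rack [(0.56, [0.605, -0.273, 0.031], [225, 423])]
   0.86 [np.int64(203), np.int64(232), np.int64(393), np.int64(460)] ztop 0.079 top rect [ 596.8 -273.7] [18.5 11.8] 28.5 143
stand [(0.85, [0.844, 0.013, 0.018], [428, 201]), (0.65, [0.508, -0.101, 0.053], [118, 311]), (0.31, [0.417, -0.047, 0.033], [36, 258])]
   0.84 [np.int64(48), np.int64(174), np.int64(276), np.int64(335)] ztop 0.088 top rect [538.1 -72. ] [139.3  45.6] 11.5 568
   0.81 [np.int64(374), np.int64(494), np.int64(141), np.int64(254)] ztop 0.087 top rect [855.3  18.5] [ 9.1 73.9] 45.2 937
board_checked_grip [(0.77, [0.485, -0.063, 0.114], [46, 306])]
   0.79 [np.int64(8), np.int64(143), np.int64(294), np.int64(326)] ztop 0.134 top rect [489.6 -61.4] [10.7 42.5] 56.3 659
[ 7.25001038e-01 -2.03351040e-05  2.18620314e-01] [ 7.07111985e-01  7.07101576e-01 -1.65314553e-05  2.28355674e-05] 2.05schema error: expected keys claw, x, y, z, ax, ay, az
```

View pics/w1.png

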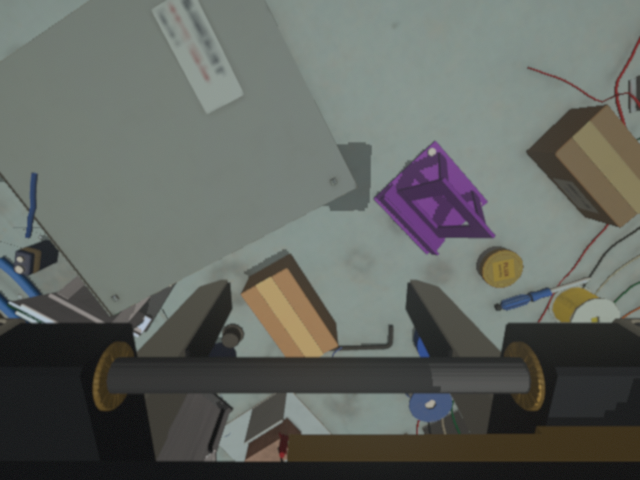

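The call was refused because every key is needed in every row. The picture is from the start pose: purple easel at (435,200), and the stand board only just in view at (60,305).

```bash
python3 -m handwheel '[{"claw":1,"x":-2.1,"y":-2.75,"z":2.4,"ax":0,"ay":0,"az":0.11},{"claw":1,"x":-2.1,"y":-2.75,"z":2.4,"ax":0,"ay":0,"az":0.11},{"claw":1,"x":-2.1,"y":-2.75,"z":2.4,"ax":0,"ay":0,"az":0.11},{"claw":1,"x":-2.1,"y":-2.75,"z":2.4,"ax":0,"ay":0,"az":0.11},{"claw":1,"x":-2.1,"y":-2.75,"z":2.4,"ax":0,"ay":0,"az":0.11},{"claw":1,"x":-2.1,"y":-2.75,"z":2.4,"ax":0,"ay":0,"az":0.11},{"claw":1,"x":-2.1,"y":-2.75,"z":2.4,"ax":0,"ay":0,"az":0.11},{"claw":1,"x":-2.1,"y":-2.75,"z":2.4,"ax":0,"ay":0,"az":0.11},{"claw":1,"x":0,"y":0,"z":0,"ax":0,"ay":0,"az":0},{"claw":1,"x":0,"y":0,"z":0,"ax":0,"ay":0,"az":0}]' 20
python3 w.py w2.png board_checked board_heatsink board_coil rack stand
```

```text
time_s: 3.05
position: [0.5567, -0.2206, 0.4112]
eef_rot: [0.34, 0.94, 0.0, 0.001]
force: [-0.7, 0.5, -0.0]
width: 1.001
grip_force: 0.0
[[0.638, 0.737, 0.223, 0.494], [0.77, -0.611, -0.185, -0.17], [0.0, 0.29, -0.957, 0.577], [0.0, 0.0, 0.0, 1.0]]
board_checked [(0.67, [0.495, -0.088, 0.095], [367, 96]), (0.5, [0.533, -0.284, 0.003], [280, 200])]
   0.88 [np.int64(338), np.int64(392), np.int64(53), np.int64(131)] ztop 0.134 top rect [503.1 -74.4] [15.4 79.9] 56.0 856
board_heatsink [(0.55, [0.553, -0.253, 0.1], [299, 209])]
   0.8 [np.int64(285), np.int64(312), np.int64(184), np.int64(245)] ztop 0.137 top rect [ 561.1 -248.9] [10.5 76.5] 41.9 372
   0.48 [np.int64(362), np.int64(376), np.int64(183), np.int64(197)] ztop 0.018 top rect [ 613.5 -158.9] [19.6 19.2] 49.9 137
board_coil [(0.72, [0.486, -0.31, 0.104], [237, 199])]
   0.97 [np.int64(220), np.int64(255), np.int64(172), np.int64(236)] ztop 0.137 top rect [ 490.4 -312.6] [10.7 78.5] 42.4 495
rack [(0.64, [0.531, -0.281, 0.001], [281, 198])]
   0.94 [np.int64(238), np.int64(321), np.int64(162), np.int64(242)] ztop 0.083 top rect [ 529.  -279.3] [120.4  99.8] 42.4 916
   0.75 [np.int64(325), np.int64(385), np.int64(72), np.int64(136)] ztop 0.027 top rect [ 473.7 -119.8] [17.3 89.1] 56.0 415
stand [(0.81, [0.84, 0.011, 0.021], [532, 230]), (0.77, [0.483, -0.121, 0.013], [338, 110]), (0.35, [0.415, -0.051, 0.043], [348, 33])]
   0.93 [np.int64(325), np.int64(385), np.int64(72), np.int64(136)] ztop 0.028 top rect [ 480.9 -105.2] [57.6 89. ] 62.1 396
```

View pics/w2.png

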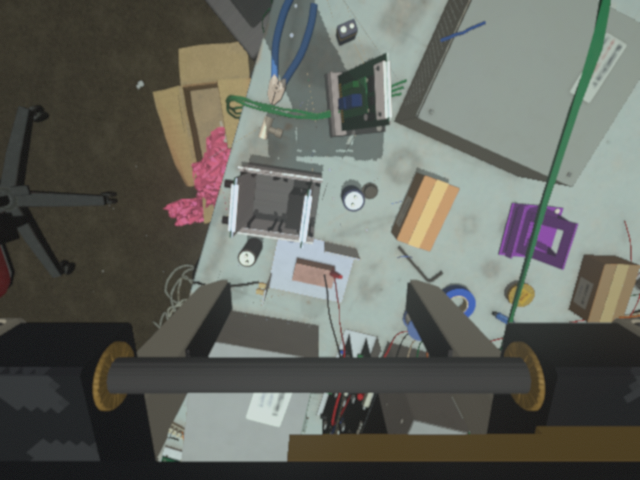

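Wrist view from above: checked board at (365,95) on the stand, rack at (275,203) with the coil board on its left and the heatsink board on its right, grey box to the right of the stand. Next I check the box height against the tilted gripper body.

Run:
```python
from h import *
im=get_image("wrist")
m=np.zeros((480,640),bool)
m[::1]=True
p=world(im,m)
# box: points above .03 within the neighbourhood in stand axes
a=np.radians(56); X=np.array([np.cos(a),np.sin(a)]);Y=np.array([-X[1],X[0]])
d=p[:,:2]-[.503,-.074]; s=np.c_[d@X,d@Y,p[:,2]]
k=(abs(s[:,1])<.06)&(s[:,0]>-.1)&(s[:,0]<.25)
for lo in np.arange(-.09,.25,.02):
    q=s[k&(s[:,0]>lo)&(s[:,0]<lo+.02)]
    print(round(lo,2),len(q),np.percentile(q[:,2],[2,50,99]).round(3) if len(q) else "")
# wider box
k=(abs(s[:,1])<.14)&(s[:,0]>.04)&(s[:,2]>.06)&(s[:,0]<.2)
print("box min x",np.percentile(s[k][:,0],1) if k.any() else None, s[k][:,2].max() if k.any() else None)
# cap slices in stand axes
o=outline_of(im,"board_checked")[0]["pixels"]; q=world(im,o); d=q[:,:2]-[.503,-.074]; s=np.c_[d@X,d@Y,q[:,2]]
for z in np.arange(.1,.14,.004):
    t=s[abs(s[:,2]-z)<.002]
    if len(t)>5: print(round(z,3),len(t),(1000*np.percentile(t[:,0],[5,50,95])).round(1),(1000*np.percentile(t[:,1],[1,99])).round(1))
# heatsink
o=outline_of(im,"board_heatsink")[0]["pixels"]; q=world(im,o)
a=np.radians(42.2); X=np.array([np.cos(a),np.sin(a)]);Y=np.array([-X[1],X[0]]); d=q[:,:2]-[.5257,-.2807]; s=np.c_[d@X,d@Y,q[:,2]]
for z in np.arange(.03,.14,.01):
    t=s[abs(s[:,2]-z)<.005]
    if len(t)>5: print("hs",round(z,3),len(t),(1000*np.percentile(t[:,0],[2,50,98])).round(1),(1000*np.percentile(t[:,1],[1,99])).round(1))
```

```text
-0.09 1033 [-0.002 -0.     0.014]
-0.07 1094 [-0.002  0.014  0.059]
-0.05 1282 [-0.002  0.038  0.093]
-0.03 1465 [-0.001  0.088  0.112]
-0.01 1398 [-0.001  0.127  0.135]
0.01 170 [-0.002  0.     0.007]
0.03 1568 [-0.002  0.013  0.131]
0.05 3880 [-0.001  0.13   0.39 ]
0.07 2414 [-0.001  0.129  0.134]
0.09 1840 [0.128 0.13  0.135]
0.11 1841 [0.128 0.13  0.133]
0.13 1843 [0.128 0.13  0.132]
0.15 1858 [0.128 0.13  0.132]
0.17 1869 [0.128 0.13  0.132]
0.19 1866 [0.128 0.13  0.132]
0.21 1705 [0.128 0.13  0.132]
0.23 991 [0.128 0.13  0.133]
box min x 0.045822264937783255 0.3918823219943022
0.1 72 [-18.5 -12.7 -11.4] [-39.6  38.6]
0.104 98 [-15.5 -11.6 -10. ] [-38.7  38.7]
0.108 189 [-22.1 -10.5  -8.7] [-39.1  38.1]
0.112 114 [-21.2 -11.9  -7.3] [-39.   38.7]
0.116 97 [-9.3 -8.6 -5.2] [-39.3  39.4]
0.12 118 [-8.7 -7.4 -3.9] [-39.4  38.3]
0.124 135 [-7.3 -5.9 -2.3] [-39.6  38.9]
0.128 133 [-5.9 -4.3 -0.9] [-39.1  38.5]
0.132 416 [-3.5  1.5  5.6] [-37.2  36.9]
0.136 122 [-2.3 -0.4  2.4] [-34.6  34. ]
hs 0.04 6 [29.3 32.5 50.8] [-40.7  24. ]
hs 0.05 15 [23.5 28.4 52.4] [22. 29.]
hs 0.06 7 [23.2 29.  49.6] [22.2 31.2]
hs 0.07 13 [22.3 32.5 51.8] [-31.2  37.5]
hs 0.08 19 [21.8 34.4 51.5] [-37.7  37.6]
hs 0.09 62 [22.7 38.3 49.8] [-33.3  37.9]
hs 0.1 530 [21.  31.5 41.9] [-25.9  30.5]
hs 0.12 12 [44.3 50.3 53.1] [-29.2  37.8]
hs 0.13 103 [42.1 47.1 52.8] [-34.5  37.9]
hs 0.14 301 [43.2 47.8 52.3] [-37.3  36.1]
```

Run:
```python
from h import *
for c in ["wrist","side","scene"]:
    im=get_image(c); P=im["pixels"].astype(int); g=(P[...,1]>P[...,0]+25)&(P[...,1]>P[...,2]+15)
    p=world(im,g); q=p[(p[:,2]>.2)&(p[:,0]<1.3)&(p[:,0]>-.2)&(abs(p[:,1])<.8)]
    q=q[np.argsort(q[:,1])]; print(c,len(q)); print(q[::max(1,len(q)//14)].round(2).tolist())
```

```text
wrist 2454
[[0.52, -0.23, 0.53], [0.66, -0.11, 0.34], [0.64, -0.09, 0.35], [0.61, -0.08, 0.36], [0.6, -0.07, 0.37], [0.59, -0.06, 0.37], [0.58, -0.06, 0.37], [0.57, -0.05, 0.37], [0.57, -0.05, 0.38], [0.55, -0.04, 0.38], [0.55, -0.04, 0.38], [0.55, -0.03, 0.38], [0.54, -0.03, 0.39], [0.54, -0.03, 0.39], [0.53, -0.02, 0.39]]
side 2970
[[0.96, -0.71, 0.2], [1.12, -0.47, 0.48], [1.1, -0.45, 0.48], [1.13, -0.43, 0.48], [1.16, -0.41, 0.48], [1.11, -0.39, 0.48], [1.05, -0.37, 0.48], [1.04, -0.36, 0.44], [1.03, -0.33, 0.52], [1.07, -0.32, 0.48], [1.02, -0.3, 0.29], [1.08, -0.26, 0.48], [0.34, 0.03, 0.42], [0.14, 0.13, 0.31], [0.09, 0.36, 0.29]]
scene 1551
[[0.88, -0.54, 0.27], [1.09, -0.43, 0.48], [1.15, -0.39, 0.48], [1.06, -0.35, 0.48], [1.01, -0.32, 0.47], [1.08, -0.31, 0.48], [1.01, -0.28, 0.31], [1.09, -0.26, 0.48], [0.8, -0.19, 0.28], [0.59, -0.06, 0.37], [0.52, -0.01, 0.39], [0.47, 0.01, 0.41], [0.4, 0.02, 0.42], [0.39, 0.02, 0.42], [0.35, 0.03, 0.42]]
```

A thin cable crosses overhead at z≈0.38. The hand already passed through its line with no force, and it didn't move. I'll still watch the force. Moving to the tilted pre-grasp with the opening reduced to 30 mm.

```bash
python3 -m handwheel '[{"claw":-0.35,"x":-1,"y":4.2,"z":0,"ax":0,"ay":0,"az":0.098},{"claw":-0.35,"x":-1,"y":4.2,"z":0,"ax":-0.106,"ay":0.0716,"az":0},{"claw":-0.35,"x":-1,"y":4.2,"z":0,"ax":-0.106,"ay":0.0716,"az":0},{"claw":-0.35,"x":-0.9,"y":4.2,"z":0,"ax":-0.106,"ay":0.0716,"az":0},{"claw":-0.35,"x":0,"y":0,"z":-3,"ax":0,"ay":0,"az":0},{"claw":-0.35,"x":0,"y":0,"z":-3,"ax":0,"ay":0,"az":0},{"claw":-0.35,"x":0,"y":0,"z":0,"ax":0,"ay":0,"az":0}]'
python3 -m handwheel '[{"claw":-0.35,"x":0,"y":0,"z":-4,"ax":0,"ay":0,"az":0},{"claw":-0.35,"x":0,"y":0,"z":-4,"ax":0,"ay":0,"az":0},{"claw":-0.35,"x":0,"y":0,"z":-4,"ax":0,"ay":0,"az":0},{"claw":-0.35,"x":0,"y":0,"z":-3.9,"ax":0,"ay":0,"az":0},{"claw":-0.35,"x":0,"y":0,"z":0,"ax":0,"ay":0,"az":0}]'
cat > m.py <<'E'
from h import *
import sys
from scipy.spatial.transform import Rotation as R
# cap measured in tool frame: points in the box around the expected cap
im=get_image("wrist"); save(im,sys.argv[1])
o=observe(); Rt=R.from_quat(o["eef_rot"]).as_matrix(); p=(world(im,np.ones((480,640),bool))-o["position"])@Rt
print("tcp",o["position"].round(4),"toolY",Rt[:,1].round(3),"toolZ",Rt[:,2].round(3))
k=(abs(p[:,0])<.06)&(abs(p[:,1])<.03)&(p[:,2]>-.03)&(p[:,2]<.13); s=p[k]*1000
for z in np.arange(-20,130,5):
    t=s[abs(s[:,2]-z)<2.5]
    if len(t)>20: print(z,len(t),"x",np.percentile(t[:,0],[1,99]).round(1),"y",np.percentile(t[:,1],[2,50,98]).round(1))
E
python3 m.py w3.png
```

```text
time_s: 4.6
position: [0.5166, -0.0516, 0.3477]
eef_rot: [0.285, 0.939, -0.183, -0.058]
force: [-0.9, 0.3, -0.1]
width: 0.447
grip_force: 0.0
time_s: 5.1
position: [0.5166, -0.053, 0.1893]
eef_rot: [0.287, 0.938, -0.183, -0.058]
force: [-0.6, -0.4, -0.4]
width: 0.324
grip_force: 0.0
tcp [ 0.5177 -0.0528  0.1916] toolY [ 0.518  0.768 -0.376] toolZ [-0.212 -0.311 -0.926]
-20 365 x [-6.  10.7] y [-29.2  14.1  28.2]
-15 358 x [-5.  10.6] y [-29.2  14.2  28. ]
-10 317 x [-5.5 10.7] y [-29.1  14.2  27.3]
-5 271 x [-6.1 10.8] y [-28.4 -16.   26.7]
0 160 x [-5.8 10.5] y [-24.4  14.1  22.4]
60 434 x [-37.2  36.8] y [-3.5  1.1  5.4]
65 904 x [-38.   39.4] y [-3.5  1.2  5.9]
70 44 x [-27.9  39.9] y [-5.1 -4.3  5.5]
75 24 x [-23.7  40. ] y [-5.1 -0.1  5.3]
80 21 x [31. 40.] y [-3.4  2.1  5.5]
90 149 x [-31.2  39.7] y [-12.7  -7.1  -0. ]
95 28 x [-29.4  39.8] y [-12.8  -6.3   2.6]
105 59 x [-22.1  39.9] y [-5.7 -5.6  1.4]
110 57 x [22.  39.7] y [-4.8  4.9  6.6]
115 332 x [-11.6  39.6] y [-21.1 -13.5   0.3]
120 270 x [-35.3  36. ] y [-18.8  -6.6  11.5]
125 187 x [-35.3  39.5] y [-17.5  12.9  16.5]
```

View pics/w3.png

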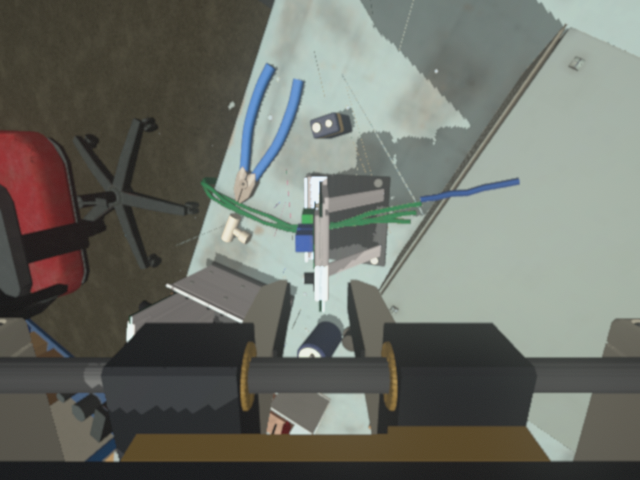

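The view is straight down the checked board's cap, at (318,235) between the fingers and about 1 mm off centre. Descending along the slope and closing.

```bash
python3 -m handwheel '[{"claw":-0.35,"x":-0.46,"y":-0.67,"z":-2.07,"ax":0,"ay":0,"az":0},{"claw":-0.35,"x":-0.46,"y":-0.67,"z":-2.07,"ax":0,"ay":0,"az":0},{"claw":-0.35,"x":-0.46,"y":-0.67,"z":-2.07,"ax":0,"ay":0,"az":0},{"claw":-0.35,"x":-0.46,"y":-0.67,"z":-2.07,"ax":0,"ay":0,"az":0},{"claw":-0.35,"x":0,"y":0,"z":0,"ax":0,"ay":0,"az":0}]'
python3 -m handwheel '[{"claw":-1,"x":0,"y":0,"z":0,"ax":0,"ay":0,"az":0},{"claw":-1,"x":0,"y":0,"z":0,"ax":0,"ay":0,"az":0},{"claw":-1,"x":0,"y":0,"z":0,"ax":0,"ay":0,"az":0},{"claw":-1,"x":0,"y":0,"z":0,"ax":0,"ay":0,"az":0},{"claw":-1,"x":0,"y":0,"z":0,"ax":0,"ay":0,"az":0},{"claw":-1,"x":0,"y":0,"z":0,"ax":0,"ay":0,"az":0}]' 25
```

```text
time_s: 5.65
position: [0.4998, -0.0801, 0.1097]
eef_rot: [0.288, 0.938, -0.183, -0.056]
force: [-0.5, -0.1, 0.4]
width: 0.324
grip_force: 0.0
time_s: 6.25
position: [0.5006, -0.0785, 0.1101]
eef_rot: [0.287, 0.939, -0.182, -0.055]
force: [1.4, 1.4, 8.4]
width: 0.104
grip_force: 25.0
```

```bash
python3 -m handwheel '[{"claw":-1,"x":0.21,"y":0.31,"z":0.93,"ax":0,"ay":0,"az":0},{"claw":-1,"x":0.42,"y":0.62,"z":1.86,"ax":0,"ay":0,"az":0},{"claw":-1,"x":0.8,"y":1.17,"z":3.47,"ax":0,"ay":0,"az":0},{"claw":-1,"x":0.8,"y":1.17,"z":3.46,"ax":0,"ay":0,"az":0},{"claw":-1,"x":0,"y":0,"z":2.5,"ax":0,"ay":0,"az":0},{"claw":-1,"x":0,"y":0,"z":2.5,"ax":0.1067,"ay":-0.072,"az":0},{"claw":-1,"x":0,"y":0,"z":2.5,"ax":0.1067,"ay":-0.072,"az":0},{"claw":-1,"x":0.1,"y":-3.9,"z":0,"ax":0.1067,"ay":-0.072,"az":0},{"claw":-1,"x":0.1,"y":-3.9,"z":0,"ax":0,"ay":0,"az":-0.12},{"claw":-1,"x":0.1,"y":-3.9,"z":0,"ax":0,"ay":0,"az":-0.121},{"claw":-1,"x":0.1,"y":-3.9,"z":0,"ax":0,"ay":0,"az":0},{"claw":-1,"x":0,"y":-3.9,"z":0,"ax":0,"ay":0,"az":0},{"claw":-1,"x":0,"y":-3.9,"z":0,"ax":0,"ay":0,"az":0},{"claw":-1,"x":0,"y":0,"z":0,"ax":0,"ay":0,"az":0},{"claw":-1,"x":0,"y":0,"z":0,"ax":0,"ay":0,"az":0},{"claw":-1,"x":0,"y":0,"z":0,"ax":0,"ay":0,"az":0}]'
cat > m2.py <<'E'
from h import *
import sys
from scipy.spatial.transform import Rotation as R
im=get_image("wrist"); save(im,sys.argv[1])
o=observe(); Rt=R.from_quat(o["eef_rot"]).as_matrix(); W=world(im,np.ones((480,640),bool)); p=(W-o["position"])@Rt*1000
print("tcp",o["position"].round(4),"toolY",Rt[:,1].round(3),"toolZ",Rt[:,2].round(3))
# held board in tool frame
k=(abs(p[:,0])<60)&(abs(p[:,1])<30)&(p[:,2]<115)&(p[:,2]>-35)
for z in np.arange(-30,115,10):
    t=p[k&(abs(p[:,2]-z)<5)]
    if len(t)>20: print("held",z,len(t),"x",np.percentile(t[:,0],[1,99]).round(1),"y",np.percentile(t[:,1],[2,50,98]).round(1))
def rect(n,m,lo,hi):
    q=W[m]; q=q[(q[:,2]>lo)&(q[:,2]<hi)]
    if len(q)>30:
        r=cv2.minAreaRect((q[:,:2]*1000).astype(np.float32)); print(n,len(q),np.round(r[0],1),np.round(r[1],1),round(r[2],1))
T=np.c_[W]; c=np.array([.5257,-.2807]); a=np.radians(42.2); X=np.array([np.cos(a),np.sin(a)]);Y=np.array([-X[1],X[0]])
s=np.c_[(W[:,:2]-c)@X,(W[:,:2]-c)@Y]*1000
for n,x0 in (("coil",-48),("heat",48),("mid",0)):
    m=(abs(s[:,0]-x0)<14)&(abs(s[:,1])<50)&(W[:,2]>.128)&(W[:,2]<.142)
    t=s[m]
    if len(t)>30: print(n,len(t),"x",np.percentile(t[:,0],[2,50,98]).round(1),"y",np.percentile(t[:,1],[1,99]).round(1)); rect(n,m,.128,.142)
m=(abs(s[:,0])<70)&(abs(s[:,1])<60)&(W[:,2]>.076)&(W[:,2]<.09); t=s[m]
for x in (-35,-25,-15,15,25,60):
    q=t[abs(t[:,0]-x)<5]
    if len(q)>4: print("sideplates",x,len(q),"neg",q[q[:,1]<0][:,1].round(0)[::8],"pos",q[q[:,1]>0][:,1].round(0)[::8])
E
python3 m2.py w4.png
```

```text
time_s: 7.85
position: [0.526, -0.2774, 0.2813]
eef_rot: [0.404, 0.915, 0.0, -0.001]
force: [0.1, 0.3, -2.0]
width: 0.102
grip_force: 25.0
tcp [ 0.5261 -0.2773  0.2813] toolY [ 0.739  0.674 -0.   ] toolZ [-0.001  0.001 -1.   ]
held -30 1455 x [-18.7  38.8] y [-20.2  -1.6  17.8]
held -20 2441 x [-20.   39.9] y [-18.6  -1.2  15.7]
held -10 561 x [ 7.3 40.1] y [-19.5  -1.6  16.8]
held 0 164 x [ 7.4 40.1] y [-14.3  -2.4  12.1]
held 10 33 x [39.7 40.2] y [-3.2 -1.1  0.5]
held 20 53 x [-0.4 40.3] y [-8.1 -3.3  0. ]
held 30 652 x [-5.  40.1] y [-23.  -15.   -2.2]
held 40 224 x [ 3.2 40.1] y [-22.6 -13.8  -0.5]
held 50 185 x [ 1.8 40.2] y [-22.9 -13.9  -0.4]
held 60 105 x [ 3.2 40.2] y [-22.9 -11.9   0.2]
held 70 29 x [ 3.4 40.3] y [-23.2  -3.1   0.4]
held 80 38 x [16.3 40.2] y [-7.7 -5.4 -0.1]
coil 854 x [-52.4 -47.2 -42.7] y [-38.9  38.7]
coil 854 [ 490.6 -313.2] [10.4 80.2] 41.9
heat 827 x [42.7 47.2 52.3] y [-40.2  37.7]
heat 827 [ 562.6 -250.5] [10.7 80.9] 42.7
sideplates -35 70 neg [-45. -47. -48. -50.] pos [48. 48. 47. 46. 44. 43.]
sideplates -25 46 neg [] pos [48. 48. 47. 46. 45. 43.]
sideplates -15 44 neg [] pos [48. 48. 47. 46. 45. 43.]
sideplates 15 77 neg [-45. -46. -48. -49.] pos [48. 48. 47. 46. 45. 43.]
sideplates 25 146 neg [ -0. -46. -47. -47. -47. -48. -49. -50.] pos [48. 48. 47. 46. 45. 44. 23. 22. 22. 22.  5.]
sideplates 60 57 neg [-46. -49.] pos [48. 48. 47. 46. 45. 44.]
```

View pics/w4.png

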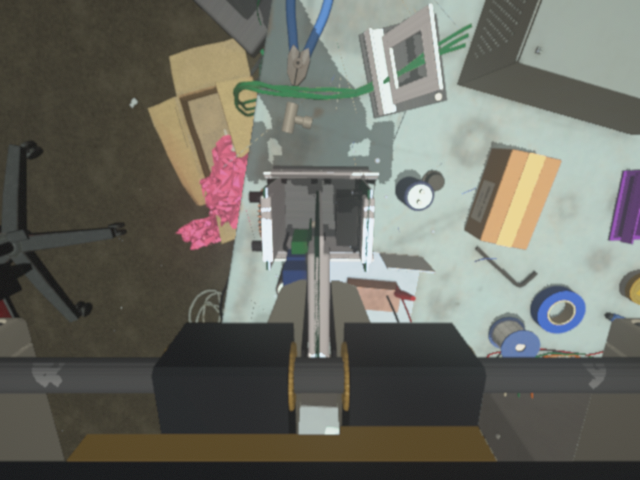

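The board hangs vertical at (320,270) over the middle guides, components towards the coil board. Correcting sideways and lowering to just above the guide mouth for a check.

```bash
python3 -m handwheel '[{"claw":-1,"x":0.13,"y":-0.32,"z":0,"ax":0,"ay":0,"az":0},{"claw":-1,"x":0,"y":0,"z":-2.3,"ax":0,"ay":0,"az":0},{"claw":-1,"x":0,"y":0,"z":-2.3,"ax":0,"ay":0,"az":0},{"claw":-1,"x":0,"y":0,"z":-2.3,"ax":0,"ay":0,"az":0},{"claw":-1,"x":0,"y":0,"z":-2.3,"ax":0,"ay":0,"az":0},{"claw":-1,"x":0,"y":0,"z":0,"ax":0,"ay":0,"az":0},{"claw":-1,"x":0,"y":0,"z":0,"ax":0,"ay":0,"az":0}]'
python3 m2.py w5.png
python3 - <<'E'
import cv2
a=cv2.imread('pics/w5.png'); cv2.imwrite('pics/w5c.png',cv2.resize(a[130:330,200:440],None,fx=3,fy=3))
E
```

```text
time_s: 8.6
position: [0.5275, -0.2817, 0.1893]
eef_rot: [0.404, 0.915, -0.0, -0.001]
force: [-0.4, -0.1, 0.0]
width: 0.107
grip_force: 25.0
tcp [ 0.5279 -0.282   0.19  ] toolY [ 0.74   0.673 -0.   ] toolZ [-0. -0. -1.]
held -30 894 x [-14.2  35.7] y [-20.8  -1.1  18.2]
held -20 3027 x [-19.3  40.3] y [-17.8  -1.5  15.5]
held -10 575 x [ 7.5 40.6] y [-19.4  -2.9  16.7]
held 0 194 x [ 7.8 40.7] y [-14.5  -1.6  12.7]
held 10 31 x [40.2 40.7] y [-3.2 -1.6  0.5]
held 20 49 x [ 1.9 40.7] y [-7.9 -2.7  0.1]
held 30 643 x [-4.5 40.7] y [-23.  -14.9  -2.1]
held 40 229 x [ 3.8 40.8] y [-22.9 -14.1  -0.5]
held 50 187 x [ 2.4 40.8] y [-22.8 -14.   -0.4]
held 60 109 x [ 4.  40.8] y [-22.9 -11.9   0.2]
held 70 33 x [ 4.2 40.9] y [-23.   -3.1   0.4]
held 80 38 x [17.1 40.8] y [-7.7 -5.4 -0.3]
held 90 906 x [-24.   39.9] y [18.9 24.3 29.7]
held 100 101 x [-22.5  40.9] y [-2.6 19.5 29.4]
held 110 582 x [-42.3  51.1] y [-28.6   3.   29. ]
coil 1651 x [-52.4 -47.  -42.7] y [-38.8  39.1]
coil 1651 [ 490.7 -313. ] [10.3 80.5] 42.1
heat 1607 x [42.6 47.  52.3] y [-40.   37.8]
heat 1607 [ 562.2 -249.9] [11.  80.2] 41.4
mid 128 x [-13.7 -10.3   0.6] y [-0.1 38.4]
mid 128 [ 506.  -271.8] [ 9.7 40.8] 28.1
sideplates -35 141 neg [-45. -46. -46. -47. -47. -47. -48. -49.] pos [48. 49. 48. 48. 47. 46. 46. 45. 44. 44.]
sideplates -25 81 neg [] pos [48. 49. 48. 48. 47. 46. 46. 45. 45. 44. 43.]
sideplates -15 81 neg [] pos [48. 49. 48. 47. 47. 46. 45. 45. 44. 43. 43.]
sideplates 15 76 neg [-20.] pos [48. 48. 47. 46. 46. 46. 44. 45. 43. 43.]
sideplates 25 176 neg [ -1. -12. -20. -45.] pos [48. 48. 47. 47. 46. 45. 46. 44. 43. 43. 23. 22. 21. 23. 22. 22. 14. 10.
  3.]
sideplates 60 70 neg [] pos [48. 48. 47. 46. 46. 46. 45. 44. 44.]
```

View pics/w5c.png

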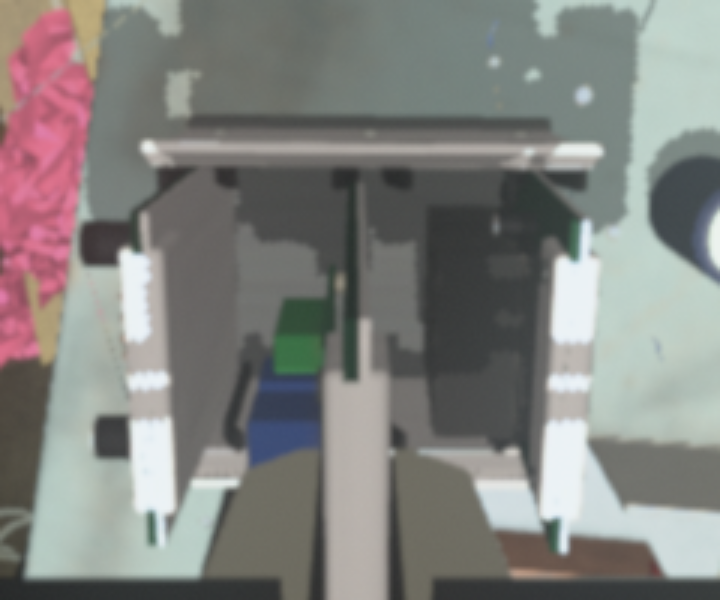

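The crop shows the board edge at (350,270) lined up with the middle guides. The coil board's cap is on the left at (150,380), and the heatsink board is on the right with its fins at (480,330). Small correction, then in.

```bash
python3 -m handwheel '[{"claw":-1,"x":-0.01,"y":0.11,"z":0,"ax":0,"ay":0,"az":0},{"claw":-1,"x":0,"y":0,"z":-1,"ax":0,"ay":0,"az":0},{"claw":-1,"x":0,"y":0,"z":-1,"ax":0,"ay":0,"az":0},{"claw":-1,"x":0,"y":0,"z":-1,"ax":0,"ay":0,"az":0},{"claw":-1,"x":0,"y":0,"z":0,"ax":0,"ay":0,"az":0}]'
python3 -m handwheel '[{"claw":-1,"x":0,"y":0,"z":-1,"ax":0,"ay":0,"az":0},{"claw":-1,"x":0,"y":0,"z":-1,"ax":0,"ay":0,"az":0},{"claw":-1,"x":0,"y":0,"z":0,"ax":0,"ay":0,"az":0}]'
```

```text
time_s: 9.15
position: [0.5272, -0.2803, 0.1574]
eef_rot: [0.405, 0.914, 0.0, -0.001]
force: [2.4, 1.8, -4.5]
width: 0.109
grip_force: 25.0
time_s: 9.45
position: [0.5271, -0.2804, 0.1374]
eef_rot: [0.405, 0.914, 0.0, -0.001]
force: [4.0, 3.3, -4.1]
width: 0.106
grip_force: 25.0
```

```bash
python3 -m handwheel '[{"claw":-1,"x":0.06,"y":0.05,"z":-0.5,"ax":0,"ay":0,"az":0},{"claw":-1,"x":0,"y":0,"z":-0.8,"ax":0,"ay":0,"az":0},{"claw":-1,"x":0,"y":0,"z":-0.7,"ax":0,"ay":0,"az":0},{"claw":-1,"x":0,"y":0,"z":0,"ax":0,"ay":0,"az":0}]'
python3 -m handwheel '[{"claw":-1,"x":0,"y":0,"z":-0.3,"ax":0,"ay":0,"az":0},{"claw":-1,"x":0,"y":0,"z":-0.2,"ax":0,"ay":0,"az":0},{"claw":-1,"x":0,"y":0,"z":0,"ax":0,"ay":0,"az":0}]'
```

```text
time_s: 9.85
position: [0.5278, -0.2801, 0.1177]
eef_rot: [0.405, 0.914, -0.0, -0.001]
force: [4.1, 3.4, -4.1]
width: 0.105
grip_force: 25.0
time_s: 10.15
position: [0.528, -0.2802, 0.1133]
eef_rot: [0.405, 0.914, -0.0, -0.0]
force: [5.2, 3.5, -2.2]
width: 0.107
grip_force: 25.0
```

```bash
python3 -m handwheel '[{"claw":-1,"x":0.05,"y":0.04,"z":-0.15,"ax":0,"ay":0,"az":0},{"claw":-1,"x":0,"y":0,"z":-0.1,"ax":0,"ay":0,"az":0},{"claw":-1,"x":0,"y":0,"z":0,"ax":0,"ay":0,"az":0}]'
python3 -m handwheel '[{"claw":-1,"x":0,"y":0,"z":-0.1,"ax":0,"ay":0,"az":0},{"claw":-1,"x":0,"y":0,"z":-0.1,"ax":0,"ay":0,"az":0},{"claw":-1,"x":0,"y":0,"z":0,"ax":0,"ay":0,"az":0}]'
```

```text
time_s: 10.45
position: [0.5282, -0.28, 0.1111]
eef_rot: [0.405, 0.914, -0.0, -0.001]
force: [4.3, 3.4, -1.4]
width: 0.107
grip_force: 25.0
time_s: 10.75
position: [0.5284, -0.28, 0.1109]
eef_rot: [0.405, 0.914, -0.0, -0.0]
force: [-0.1, 6.2, 17.9]
width: 0.105
grip_force: 25.0
```

Contact at the expected height. Relieving, opening narrowly and checking the height against the neighbours.

```bash
python3 -m handwheel '[{"claw":-1,"x":0,"y":0,"z":0.15,"ax":0,"ay":0,"az":0},{"claw":-0.6,"x":0,"y":0,"z":0,"ax":0,"ay":0,"az":0},{"claw":-0.6,"x":0,"y":0,"z":0,"ax":0,"ay":0,"az":0},{"claw":-0.6,"x":0,"y":0,"z":0,"ax":0,"ay":0,"az":0},{"claw":-0.6,"x":0,"y":0,"z":2,"ax":0,"ay":0,"az":0},{"claw":-0.6,"x":0,"y":0,"z":3,"ax":0,"ay":0,"az":0},{"claw":-0.35,"x":0,"y":0,"z":3,"ax":0,"ay":0,"az":0},{"claw":-0.35,"x":0,"y":0,"z":4,"ax":0,"ay":0,"az":0},{"claw":-0.35,"x":0,"y":0,"z":0,"ax":0,"ay":0,"az":0}]'
cat > m3.py <<'E'
from h import *
import sys
im=get_image("wrist"); save(im,sys.argv[1]); W=world(im,np.ones((480,640),bool)); o=observe(); print("tcp",o["position"].round(4))
c=np.array([.5257,-.2807]); a=np.radians(42.2); X=np.array([np.cos(a),np.sin(a)]);Y=np.array([-X[1],X[0]])
s=np.c_[(W[:,:2]-c)@X,(W[:,:2]-c)@Y]*1000
for n,x0 in (("coil",-48),("mid",0),("heat",48)):
    m=(abs(s[:,0]-x0)<14)&(abs(s[:,1])<50)&(W[:,2]>.12)&(W[:,2]<.155); t=s[m]; z=W[m][:,2]*1000
    if len(t)>30: print(n,len(t),"x",np.percentile(t[:,0],[2,50,98]).round(1),"y",np.percentile(t[:,1],[1,99]).round(1),"z",np.percentile(z,[50,80,98]).round(1))
E
python3 m3.py w6.png
```

```text
time_s: 11.65
position: [0.5299, -0.2815, 0.2355]
eef_rot: [0.405, 0.914, -0.001, 0.003]
force: [0.4, -0.5, 0.1]
width: 0.326
grip_force: 0.0
tcp [ 0.5288 -0.2811  0.2332]
coil 1340 x [-52.4 -46.4 -42.5] y [-39.1  39.4] z [135.4 136.1 137.1]
mid 1054 x [-3.9  0.3  5.2] y [-38.7  38.9] z [135.7 136.3 137.1]
heat 1257 x [42.5 46.6 52.2] y [-40.8  37.9] z [135.5 136.2 137.1]
```

View pics/w6.png

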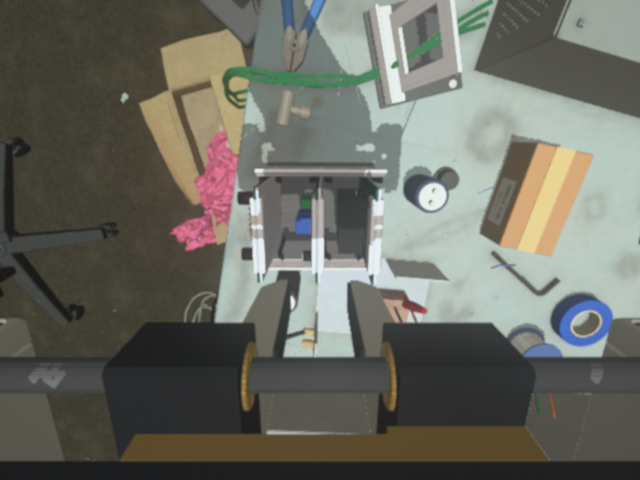

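The mid board is seated: its cap at (317,225) is level with its neighbours (136 mm). Now the heatsink board at (375,225).

```bash
python3 -m handwheel '[{"claw":-0.35,"x":1.7,"y":1.6,"z":0,"ax":0,"ay":0,"az":0},{"claw":-0.35,"x":1.71,"y":1.59,"z":0,"ax":0,"ay":0,"az":0},{"claw":-0.35,"x":0,"y":0,"z":-4,"ax":0,"ay":0,"az":0},{"claw":-0.35,"x":0,"y":0,"z":0,"ax":0,"ay":0,"az":0},{"claw":-0.35,"x":0,"y":0,"z":0,"ax":0,"ay":0,"az":0}]'
python3 m.py w7.png
```

```text
time_s: 12.2
position: [0.5609, -0.2485, 0.1898]
eef_rot: [0.405, 0.914, -0.001, -0.002]
force: [0.9, 0.3, 0.3]
width: 0.321
grip_force: 0.0
tcp [ 0.5616 -0.2488  0.1909] toolY [ 0.741  0.672 -0.002] toolZ [-0.003  0.    -1.   ]
-20 358 x [-6.6 10.5] y [-29.   13.6  27.7]
-15 325 x [-6.  10.4] y [-29.3  13.6  27.2]
-10 291 x [-6.3 10.5] y [-29.   13.6  26.8]
-5 243 x [-3.8 10.3] y [-28.2  13.6  24.9]
0 112 x [-6.4 10.1] y [-23.3  13.6  21.1]
55 1370 x [-39.6  37.1] y [-4.6  0.   4.5]
60 36 x [-38.4  38.6] y [-5.1  1.6  4.9]
65 54 x [-40.6  38.6] y [-6.3 -5.   5. ]
85 34 x [-19.6  38.4] y [-17.2  -5.8   2.4]
90 1742 x [-25.7  23.3] y [-27.8 -17.   -5.9]
95 36 x [22.3 38.3] y [-27.  -13.7   2. ]
100 78 x [-32.6  38.5] y [-26.3  -9.1   1.4]
105 155 x [-48.3  47.7] y [-26.1  -9.2   9.1]
110 510 x [-50.3  48.3] y [-28.3  -9.2  15.6]
115 381 x [-46.5  43.8] y [-27.   -7.   15.4]
120 270 x [-44.5  42.1] y [-28.1  -8.3  15.2]
125 107 x [-43.7  39.7] y [-28.6  -1.2  14.9]
```

```bash
python3 -m handwheel '[{"claw":-0.35,"x":0.18,"y":-0.01,"z":-2,"ax":0,"ay":0,"az":0},{"claw":-0.35,"x":0,"y":0,"z":-3,"ax":0,"ay":0,"az":0},{"claw":-0.35,"x":0,"y":0,"z":-3.1,"ax":0,"ay":0,"az":0},{"claw":-0.35,"x":0,"y":0,"z":0,"ax":0,"ay":0,"az":0},{"claw":-0.35,"x":0,"y":0,"z":0,"ax":0,"ay":0,"az":0}]'
python3 -m handwheel '[{"claw":-1,"x":0,"y":0,"z":0,"ax":0,"ay":0,"az":0},{"claw":-1,"x":0,"y":0,"z":0,"ax":0,"ay":0,"az":0},{"claw":-1,"x":0,"y":0,"z":0,"ax":0,"ay":0,"az":0},{"claw":-1,"x":0,"y":0,"z":0,"ax":0,"ay":0,"az":0},{"claw":-1,"x":0,"y":0,"z":0,"ax":0,"ay":0,"az":0},{"claw":-1,"x":0,"y":0,"z":0,"ax":0,"ay":0,"az":0}]' 25
```

```text
time_s: 12.75
position: [0.5643, -0.249, 0.111]
eef_rot: [0.405, 0.914, -0.0, -0.0]
force: [0.8, -0.5, 0.6]
width: 0.323
grip_force: 0.0
time_s: 13.35
position: [0.5653, -0.2481, 0.1112]
eef_rot: [0.405, 0.914, 0.0, 0.001]
force: [0.3, 1.8, 7.9]
width: 0.106
grip_force: 25.0
```

```bash
python3 -m handwheel '[{"claw":-1,"x":0,"y":0,"z":1,"ax":0,"ay":0,"az":0},{"claw":-1,"x":0,"y":0,"z":2,"ax":0,"ay":0,"az":0},{"claw":-1,"x":0,"y":0,"z":3.5,"ax":0,"ay":0,"az":0},{"claw":-1,"x":0,"y":0,"z":3.5,"ax":0,"ay":0,"az":0},{"claw":-1,"x":0,"y":0,"z":3.5,"ax":0,"ay":0,"az":0},{"claw":-1,"x":0,"y":0,"z":3.5,"ax":0,"ay":0,"az":0},{"claw":-1,"x":0,"y":0,"z":1,"ax":0,"ay":0,"az":0},{"claw":-1,"x":-0.7,"y":3.38,"z":0,"ax":0,"ay":0,"az":0},{"claw":-1,"x":-0.7,"y":3.38,"z":0,"ax":0,"ay":0,"az":0.12},{"claw":-1,"x":-0.7,"y":3.38,"z":0,"ax":0,"ay":0,"az":0.121},{"claw":-1,"x":-0.7,"y":3.38,"z":0,"ax":-0.1067,"ay":0.072,"az":0},{"claw":-1,"x":-0.7,"y":3.38,"z":0,"ax":-0.1067,"ay":0.072,"az":0},{"claw":-1,"x":-0.7,"y":3.38,"z":0,"ax":-0.1067,"ay":0.072,"az":0},{"claw":-1,"x":0,"y":0,"z":-3,"ax":0,"ay":0,"az":0},{"claw":-1,"x":0,"y":0,"z":-3,"ax":0,"ay":0,"az":0},{"claw":-1,"x":0,"y":0,"z":0,"ax":0,"ay":0,"az":0},{"claw":-1,"x":0,"y":0,"z":0,"ax":0,"ay":0,"az":0}]'
python3 - <<'E'
from h import *
from scipy.spatial.transform import Rotation as R
im=get_image("wrist"); save(im,"w8.png")
o=observe(); Rt=R.from_quat(o["eef_rot"]).as_matrix(); W=world(im,np.ones((480,640),bool)); p=(W-o["position"])@Rt*1000
print("tcp",o["position"].round(4),"toolY",Rt[:,1].round(3),"toolZ",Rt[:,2].round(3))
k=(abs(p[:,0])<60)&(abs(p[:,1])<40)&(p[:,2]<105)&(p[:,2]>-35)
for z in np.arange(-30,105,10):
    t=p[k&(abs(p[:,2]-z)<5)]
    if len(t)>20: print("held",z,len(t),"x",np.percentile(t[:,0],[1,99]).round(1),"y",np.percentile(t[:,1],[2,50,98]).round(1))
# stand in tool frame, excluding board
k=(abs(p[:,0])<70)&(abs(p[:,1])<60)&(p[:,2]>118)&(p[:,2]<235)&(W[:,2]>.006)
for z in np.arange(120,235,8):
    t=p[k&(abs(p[:,2]-z)<4)]
    if len(t)>20: print("stand",z,len(t),"x",np.percentile(t[:,0],[1,99]).round(1),"y",np.percentile(t[:,1],[2,50,98]).round(1))
E
```

```text
time_s: 15.05
position: [0.5216, -0.046, 0.2299]
eef_rot: [0.287, 0.938, -0.184, -0.058]
force: [0.4, 0.1, -1.4]
width: 0.105
grip_force: 25.0
tcp [ 0.5222 -0.0461  0.2307] toolY [ 0.518  0.768 -0.378] toolZ [-0.212 -0.313 -0.926]
held -30 794 x [ 6.4 10.6] y [-20.5  -5.8  18.5]
held -20 3153 x [-18.7  41.1] y [-17.4  -1.1  15.7]
held -10 588 x [-23.9  41.3] y [-19.1  -1.9  17.3]
held 0 207 x [ 8.  41.4] y [-15.4  -0.8  13.5]
held 10 1924 x [-12.7  41.1] y [-29.6 -20.6  -7.1]
held 20 391 x [24.5 41.2] y [-28.8 -10.8  -0.1]
held 30 314 x [24.2 41.4] y [-29.2 -16.4   0.2]
held 40 118 x [24.3 41.3] y [-29.4 -20.8   0.8]
held 50 82 x [24.7 41.4] y [-29.5 -21.2   0.1]
held 60 96 x [24.8 41.3] y [-29.5 -20.    0.5]
held 70 222 x [24.6 41.3] y [-29.2 -12.8  -0.1]
held 80 90 x [24.4 41.4] y [-28.9 -13.9   0.1]
stand 152 332 x [-37.4  35.6] y [10.4 12.2 14.3]
stand 160 171 x [-35.2  35.9] y [10.3 17.4 21.6]
stand 168 185 x [-35.6  35.9] y [11.8 24.6 29.1]
stand 176 170 x [-35.8  35.8] y [19.  32.5 36.6]
stand 184 181 x [-35.5  35.9] y [10.5 40.  44.7]
stand 192 144 x [-35.6  35.8] y [11.4 48.3 52.4]
stand 200 148 x [-35.4  34.9] y [10.4 55.6 59.7]
stand 208 58 x [-24.4  35.7] y [10.8 57.2 60. ]
stand 216 192 x [-22.1  35.7] y [10.8 44.5 56.6]
stand 224 209 x [-19.2  42.3] y [-7.6 11.9 37.9]
stand 232 622 x [-34.8  43.6] y [-5.4  6.  13.6]
```

View pics/w8.png

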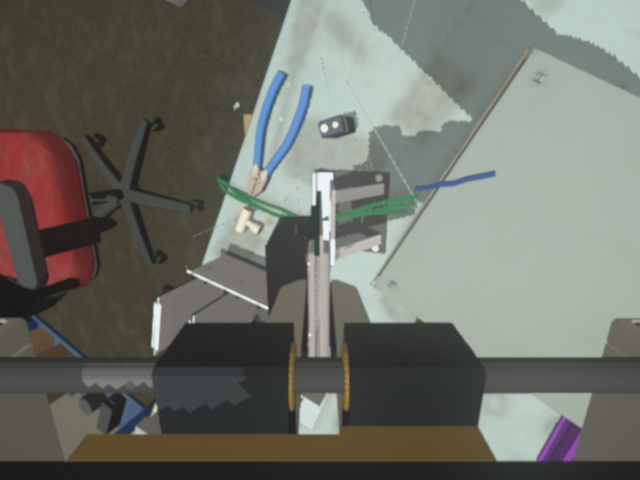

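The heatsink board is held tilted at (300,240) above the stand, parallel to the rest, components outward. It is 1.3 mm off centre and 9–10 mm in front of the rest. Shifting and lowering along the slope.

```bash
python3 -m handwheel '[{"claw":-1,"x":0.42,"y":0.39,"z":-0.23,"ax":0,"ay":0,"az":0},{"claw":-1,"x":-0.5,"y":-0.74,"z":-2.19,"ax":0,"ay":0,"az":0},{"claw":-1,"x":-0.5,"y":-0.74,"z":-2.19,"ax":0,"ay":0,"az":0},{"claw":-1,"x":-0.5,"y":-0.74,"z":-2.19,"ax":0,"ay":0,"az":0},{"claw":-1,"x":-0.5,"y":-0.74,"z":-2.19,"ax":0,"ay":0,"az":0},{"claw":-1,"x":0,"y":0,"z":0,"ax":0,"ay":0,"az":0}]'
python3 -m handwheel '[{"claw":-1,"x":-0.25,"y":-0.37,"z":-1.09,"ax":0,"ay":0,"az":0},{"claw":-1,"x":-0.25,"y":-0.37,"z":-1.09,"ax":0,"ay":0,"az":0},{"claw":-1,"x":0.1,"y":0.15,"z":-0.07,"ax":0,"ay":0,"az":0},{"claw":-1,"x":-0.1,"y":-0.15,"z":-0.46,"ax":0,"ay":0,"az":0},{"claw":-1,"x":0,"y":0,"z":0,"ax":0,"ay":0,"az":0}]'
```

```text
time_s: 15.7
position: [0.5052, -0.0726, 0.1391]
eef_rot: [0.287, 0.938, -0.184, -0.058]
force: [0.0, -0.1, -1.8]
width: 0.107
grip_force: 25.0
time_s: 16.2
position: [0.5013, -0.0786, 0.1128]
eef_rot: [0.287, 0.939, -0.184, -0.057]
force: [-0.6, -0.4, -1.6]
width: 0.104
grip_force: 25.0
```

```bash
python3 -m handwheel '[{"claw":-1,"x":-0.04,"y":-0.06,"z":-0.19,"ax":0,"ay":0,"az":0},{"claw":-1,"x":-0.03,"y":-0.05,"z":-0.14,"ax":0,"ay":0,"az":0},{"claw":-1,"x":0,"y":0,"z":0,"ax":0,"ay":0,"az":0}]'
python3 -m handwheel '[{"claw":-1,"x":-0.03,"y":-0.05,"z":-0.14,"ax":0,"ay":0,"az":0},{"claw":-1,"x":0,"y":0,"z":0,"ax":0,"ay":0,"az":0}]'
```

```text
time_s: 16.5
position: [0.5012, -0.0792, 0.1104]
eef_rot: [0.286, 0.939, -0.184, -0.056]
force: [-0.3, 3.1, 6.9]
width: 0.108
grip_force: 25.0
time_s: 16.7
position: [0.5015, -0.079, 0.1101]
eef_rot: [0.286, 0.939, -0.183, -0.055]
force: [0.2, 6.3, 19.5]
width: 0.108
grip_force: 25.0
```

Ledge contact. Relieving and nudging back towards the rest.

```bash
python3 -m handwheel '[{"claw":-1,"x":0.03,"y":0.05,"z":0.14,"ax":0,"ay":0,"az":0},{"claw":-1,"x":0.05,"y":0.08,"z":-0.04,"ax":0,"ay":0,"az":0},{"claw":-1,"x":0,"y":0,"z":0,"ax":0,"ay":0,"az":0}]'
python3 -m handwheel '[{"claw":-1,"x":0.05,"y":0.08,"z":-0.04,"ax":0,"ay":0,"az":0},{"claw":-1,"x":0,"y":0,"z":0,"ax":0,"ay":0,"az":0}]'
```

```text
time_s: 17.0
position: [0.5014, -0.0789, 0.1102]
eef_rot: [0.287, 0.939, -0.184, -0.056]
force: [0.0, 1.2, 12.5]
width: 0.106
grip_force: 25.0
time_s: 17.2
position: [0.5014, -0.0789, 0.1102]
eef_rot: [0.287, 0.938, -0.185, -0.057]
force: [-2.1, 0.4, 16.5]
width: 0.106
grip_force: 25.0
```

The reaction now points out of the rest too, so the board is in the corner. Relieving, opening and retreating along the slope.

```bash
python3 -m handwheel '[{"claw":-1,"x":-0.01,"y":-0.02,"z":0.14,"ax":0,"ay":0,"az":0},{"claw":-0.6,"x":0,"y":0,"z":0,"ax":0,"ay":0,"az":0},{"claw":-0.5,"x":0,"y":0,"z":0,"ax":0,"ay":0,"az":0},{"claw":-0.4,"x":0,"y":0,"z":0,"ax":0,"ay":0,"az":0},{"claw":-0.4,"x":0,"y":0,"z":0,"ax":0,"ay":0,"az":0},{"claw":-0.4,"x":0.4,"y":0.6,"z":1.8,"ax":0,"ay":0,"az":0},{"claw":-0.4,"x":0.8,"y":1.2,"z":3.5,"ax":0,"ay":0,"az":0},{"claw":-0.4,"x":0.8,"y":1.2,"z":3.5,"ax":0,"ay":0,"az":0},{"claw":-0.4,"x":0.4,"y":0.6,"z":1.8,"ax":0,"ay":0,"az":0},{"claw":-0.4,"x":0,"y":0,"z":0,"ax":0,"ay":0,"az":0},{"claw":-0.4,"x":0,"y":0,"z":0,"ax":0,"ay":0,"az":0}]'
python3 - <<'E'
from h import *
from scipy.spatial.transform import Rotation as R
im=get_image("wrist"); save(im,"w9.png")
o=observe(); Rt=R.from_quat(o["eef_rot"]).as_matrix(); W=world(im,np.ones((480,640),bool))
c=np.array([.4998,-.0795,.109])
# same frame as checked board when it leant (tool frame at its grasp)
A=Rt; p=(W-c)@A*1000
print("tcp",o["position"].round(4),"toolY",Rt[:,1].round(3))
k=(abs(p[:,0])<60)&(abs(p[:,1])<40)&(p[:,2]<120)&(p[:,2]>-35)
for z in np.arange(-30,115,8):
    t=p[k&(abs(p[:,2]-z)<4)]
    if len(t)>20: print("b",z,len(t),"x",np.percentile(t[:,0],[1,99]).round(1),"y",np.percentile(t[:,1],[2,50,98]).round(1))
s=get_image("side"); cc=s["pixels"][200:340,190:350,::-1]; cv2.imwrite("pics/side9.png",cv2.resize(cc,None,fx=5,fy=4.2,interpolation=cv2.INTER_CUBIC))
E
```

```text
time_s: 18.3
position: [0.5252, -0.0425, 0.216]
eef_rot: [0.287, 0.939, -0.184, -0.057]
force: [-0.1, 0.0, -0.1]
width: 0.3
grip_force: 0.0
tcp [ 0.5248 -0.0429  0.2155] toolY [ 0.517  0.768 -0.379]
b -30 445 x [-37.2  39.1] y [-5.  -0.3  4.3]
b -22 679 x [-38.9  38.9] y [-5.1 -0.4  4.5]
b -14 37 x [-27.   39.9] y [-6.2 -2.7  4.3]
b 2 25 x [-17.   39.8] y [-19.9  -6.5   1.3]
b 10 1428 x [-24.2  24.8] y [-28.9 -17.8  -6.5]
b 18 139 x [-32.3  39.8] y [-26.1  -7.9   4.3]
b 26 140 x [-32.4  39.8] y [-28.4  -7.6   6.9]
b 34 261 x [-35.2  39.7] y [-26.2   9.3  14.6]
b 42 210 x [-35.3  39.6] y [-25.7  17.6  21.8]
b 50 209 x [-35.1  39.6] y [-23.5  25.1  30. ]
b 58 203 x [-35.6  39.7] y [-27.1  33.1  37.8]
b 66 88 x [-32.8  39.7] y [-26.3  37.2  39.9]
b 74 23 x [24.1 36. ] y [-28.6 -20.1   5.3]
b 82 21 x [ 5.4 39.7] y [-27.   -1.5  39.8]
b 90 138 x [-5.3 42. ] y [-4.9 31.2 39.2]
b 98 709 x [-55.5  52.2] y [-16.8  33.   39.9]
b 106 1530 x [-58.5  59.3] y [-12.8  19.1  37.1]
b 114 372 x [-45.3  59.9] y [-8.5  8.3 19.8]
```

View pics/side9.png

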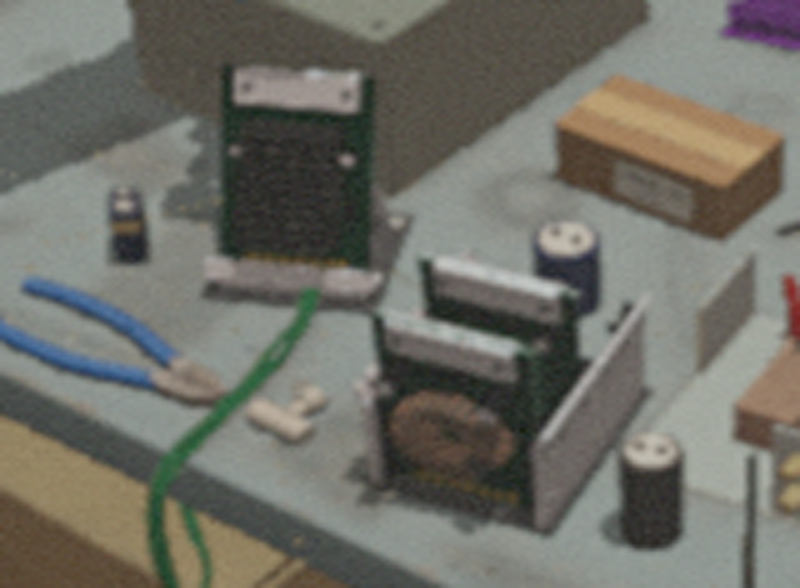

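Heatsink board on the stand at crop (295,170), components outward, its edges matching the checked board's earlier lean. The rack holds the coil board in front and the checked board in the middle, and the bystanders haven't moved. Handing in.

```bash
python3 -c "
from workcell import *
print(close_job())"
```

```text
the job is handed in; nothing more can be done
None
```

The job is handed in at about 18 s of the 53 s allowed: the checked board is home in the middle guides facing the same way as its neighbours, and the heatsink board leans centred on the stand, components outward.

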